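# Hang the red open tag ring on the packing-counter rail

## Task

The batch with the red tag is packed next: hang the red open tag ring on the low steel rail, so that the rail passes up through the gap at the ring's bottom and the ring hangs freely from it, tag upward, between the two posts. Leave the yellow and blue rings standing where they are.

Things in the scene. Friction and masses are not known exactly. Their poses are not given: they have to be found in the camera images.
- red_ring_mid (a point): Red pear-shaped open ring, 76 (own x) x 30 (y) x 128 mm high, standing on two feet. Gap between the feet faces down: mouth 48 mm, throat 35. Hole runs along own y, its top an inverted V. On top a grip tag 16 mm thick (x), 30 wide (y), free 20 to 64 mm above this point. Point: ring's centre, 64 mm above its underside; it lies on the rod's axis when hung. Half a turn about z makes no difference.
- yellow_ring_mid (a point): The yellow tag ring, same shape, size and reference point as the red one. Leave it alone.
- blue_ring_mid (a point): The blue tag ring, same shape, size and reference point as the red one. Leave it alone.
- rail_mid (a point): Fixed steel rail: level round rod, 12 mm thick, along own y, axis 130 mm above the counter, 300 mm long between two thin posts with 24 mm black balls on top (own y = -150, +150 mm), on a foot plate 70 x 340 mm, 6 mm thick. Point: middle of the rod, on its axis; z up; half a turn about z is the same. Nothing else stands at or above the rod.
Things that resemble listed ones, but are neither listed nor needed, are in the scene too. Several things look just like the part that bears blue_ring_mid: the one meant starts farthest from the robot's base. Several things look just like the part that bears yellow_ring_mid: the one meant starts farthest from the robot's base.

How it is judged:
On the way:
1. the red ring is lifted off the counter (height (world z) of red_ring_mid above 0.1 m), for 0.1 s.
At the end, for the whole second after the job is handed in: The red ring hangs at rest, released: its centre within 20 mm sideways and 15 mm in height of the rod's axis, within 140 mm of the rod's middle, tag up within 28 degrees; the yellow and blue rings stand upright (14 degrees) within 40 mm of where they were (x of red_ring_mid in the frame of rail_mid between -0.02 and 0.02 m and y of red_ring_mid in the frame of rail_mid between -0.14 and 0.14 m and z of red_ring_mid in the frame of rail_mid between -0.015 and 0.015 m and angle between red_ring_mid's own z axis and vertical below 0.5 rad and linear speed of red_ring below 0.05 m/s and distance of each of yellow_ring_mid, blue_ring_mid from where it was at the start of the episode below 0.04 m and angle between each of yellow_ring_mid, blue_ring_mid's own z axis and vertical below 0.25 rad); the robot touches nothing.
It fails at once if the yellow ring is knocked over or pushed away by more than 40 mm (distance of yellow_ring_mid from where it was at the start of the episode above 0.04 m or angle between yellow_ring_mid's own z axis and vertical above 0.4 rad).
It fails at once if the blue ring is knocked over or pushed away by more than 40 mm (distance of blue_ring_mid from where it was at the start of the episode above 0.04 m or angle between blue_ring_mid's own z axis and vertical above 0.4 rad).
It also fails if it takes over 40 s, if anything falls off the work surface, if the arm or the gripper's body presses on something with over 40 N, if the wrist force passes 120 N, or if a joint passes its speed limit or range.

## Robot

A 7-joint arm with a two-finger parallel gripper is mounted at the origin on the work surface. World frame = base frame: x ahead of the robot, y to its left, z up, the work surface at z = 0. Lengths are in m, angles in rad, forces in N, time in s.
With the tool pointing down it reaches from about 0.4 to 0.85 m from the base axis. Payload 10.4 kg.
Tool frame: the origin (TCP) lies on the centre line of the jaws, within the pads' length; the fingertips stand 11 mm ahead of it and the grasp point (between the pads) lies 8 mm behind it; z points along the fingers, y is the line along which they close (so a half turn about z gives the same grasp; the last joint's range is limited). The gripper opens to 87 mm and grips with 3 to 60 N. Pads are 19 mm wide; open, the fingers measure 117 mm over their backs; the gripper's body (75 mm by 190 mm) begins 51 mm behind the grasp point.
Start: joints at [1.113, 0.332, -0.065, 1.46, 0.022, 1.35, -0.088], TCP at [0.263, -0.567, 0.234] pointing down, gripper open.
Joint ranges: [-2.6, 2.6], [-0.5, 2.12], [-1.47, 1.34], [0.16, 2.42], [-1.27, 4.41], [0.06, 2.06], [-2.6, 2.6]. Speed limits (rad/s): [2.22, 2.22, 2.79, 2.79, 3.14, 3.14, 3.14].

## Interface

Orientations are given as a unit quaternion [x, y, z, w].
In Python, from bench import r gives the robot as it stands.
- The arm moves only by the shell command python3 -m pendant 'ROWS' [OPENING] [FORCE]. ROWS is JSON, a list of rows, each a list of 4 numbers: the shift along the tool's x, y, z in m, then the turn about the tool's z in rad. A call has 1 to 8 rows; each row shifts and turns the commanded pose from where the row before left it, along the tool's axes as they then stand; what a row does not reach is not made up. A row lasts 1/12 s, in which the tool goes at most 41.7 mm and 7.16 degrees, less where a joint would pass 70% of its speed; a pose out of reach is approached as far as the arm can. A call with a gripper value outside its range is refused whole. OPENING is the opening, from 0 (shut) to 1 (fully open), set as the call begins (- or left out, the last holds). The fingers move at their own pace and stop on an object; FORCE is the grip in N (left out, the last holds). Time passes only in rows, so rows that do not move let the fingers close. It gives the time, the measured TCP pose, the force, the opening and the grip force at its end, in the units of the state.
- r.read_state(): the state, without advancing time (a new reading comes with each control period).
- r.camera(name): name is "side" or "top" or "wrist"; returns a dict with "img" (400x640x3 uint8, red, green, blue), "camera_matrix" (3x3 intrinsics, pixels), "xyz" and "attitude" of the camera in the world. Camera axes: x right, y down, z forward; pixel columns grow to the right and rows downward; lengths in m; the calibration is good to about 2 mm. A picture is of the moment at which its call begins. There is no depth.
- r.close_job(): hands the job in; it is judged then, once.
Trained networks look in the newest picture that a camera, given by its name, has taken for a name from the list of things; names that differ only in an ending like _2 or _b are one class to them, and where a whole thing is asked for, a point or a joint stands for the part that bears it (a point fixed in the world has none). Each returns a list of dicts, best first, with "score" (0 to 1); they miss things now and then, are a little off and sometimes report something else, mostly with a low value. They report only what shows in the picture. A call takes as long as a camera call. They do not tell look-alikes from the thing itself.
- r.outline_of(thing, camera): "mask" (400x640 bool, what is visible of it) and "bbox" ([centre column, centre row, width, height] in pixels, round what is visible of it).
The state is a dict: "time": time; "joint_positions": joint angles; "joint_vel": joint speeds; "joint_torque": joint torques, N m; "ee_pos": TCP position; "eef_rot": TCP orientation; "ft_force": force on the tool from outside, world axes, zero at the start; "torque": the same for the moment, N m; "width": finger opening in m; "grip_force": force on a finger pad.
Only numpy, scipy, OpenCV 4.12 (cv2) and the standard library are available. Lean on these libraries where they do the work, as an engineer would, in place of code of your own. Each camera call takes 0.05 s, during which the arm holds its last target. There are 200 camera calls.

## Working session

There is one attempt and no reset: what is moved stays moved. The work goes in short steps, Python scripts to look and compute and a shell command to move; the robot and the scene stay as the last step left them, time stands still between calls to the robot, and variables do not carry over. Pictures are saved under pics/ and viewed, at most 10 in all, crops included, and the job is handed in when it is done.

```bash
mkdir -p pics; ls; cat > h.py <<'E'
from bench import r
import numpy as np, cv2
from scipy.spatial.transform import Rotation as R
def cam(n,save=None):
    c=r.camera(n)
    if save: cv2.imwrite('pics/'+save,c['img'][:,:,::-1])
    return c
def Rc(c):
    a=np.array(c['attitude'],float)
    return R.from_quat(a).as_matrix() if a.size==4 else a.reshape(3,3)
def ray(c,u,v):
    d=Rc(c)@np.linalg.inv(np.array(c['camera_matrix']))@np.array([u,v,1.]); return np.array(c['xyz']),d
def atz(c,u,v,z):
    o,d=ray(c,u,v); return o+d*(z-o[2])/d[2]
def proj(c,p):
    q=np.array(c['camera_matrix'])@(Rc(c).T@(np.array(p)-np.array(c['xyz']))); return q[:2]/q[2]
E
python3 - <<'E'
from h import *
np.set_printoptions(precision=3,suppress=True)
ims=[]
for n in ['top','side']:
    c=cam(n); ims.append(c['img'])
    print(n,c['xyz'],c['attitude'],np.array(c['camera_matrix']).tolist())
    for t in ['red_ring_mid','yellow_ring_mid','blue_ring_mid','rail_mid']:
        for d in r.outline_of(t,n): print(t,round(d['score'],2),np.round(d['bbox']), atz(c,d['bbox'][0],d['bbox'][1],.09 if n=='top' else .064))
    cv2.imwrite('pics/%s0.png'%n,c['img'][:,:,::-1])
s=r.read_state();print(s['ee_pos'],s['eef_rot'],s['time'],s['width'])
E
```

```text
pics
top [0.342 0.023 0.91 ] [-0.686  0.719 -0.08   0.072] [[500.22113648553557, 0.0, 319.9134132300109], [0.0, 500.22113648553557, 201.8843210568342], [0.0, 0.0, 1.0]]
yellow_ring_mid 0.9 [252. 269.  44.  40.] [0.414 0.126 0.09 ]
yellow_ring_mid 0.66 [194. 246.  35.  44.] [0.456 0.22  0.09 ]
blue_ring_mid 0.82 [398. 320.  51.  24.] [ 0.321 -0.106  0.09 ]
blue_ring_mid 0.64 [429. 251.  33.  44.] [ 0.429 -0.165  0.09 ]
rail_mid 0.83 [362. 137. 193.  91.] [ 0.631 -0.069  0.09 ]
side [ 0.431 -0.565  0.593] [ 0.899 -0.064  0.02  -0.434] [[477.74973962588484, 0.0, 316.7128818085464], [0.0, 477.74973962588484, 198.43599809843954], [0.0, 0.0, 1.0]]
red_ring_mid 0.96 [274. 229.  47.  80.] [0.426 0.024 0.064]
yellow_ring_mid 0.88 [290. 158.  35.  62.] [0.472 0.23  0.064]
yellow_ring_mid 0.61 [267. 189.  46.  68.] [0.421 0.136 0.064]
blue_ring_mid 0.62 [203. 315.  44.  84.] [ 0.32  -0.135  0.064]
rail_mid 0.69 [419. 268.  54. 221.] [ 0.636 -0.096  0.064]
[ 0.263 -0.567  0.234] [0.976 0.216 0.    0.   ] 0.5 0.08695444524537756
```

View pics/top0.png

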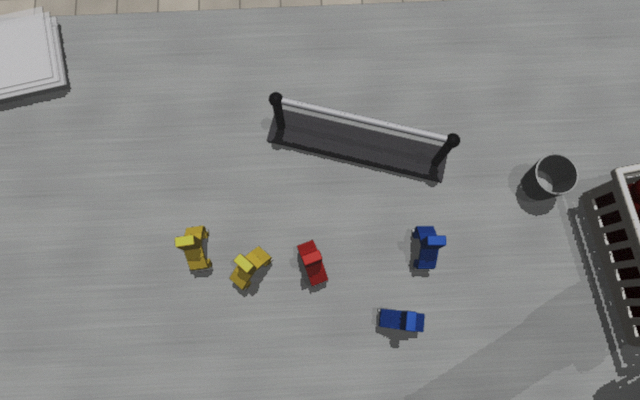

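View pics/side0.png

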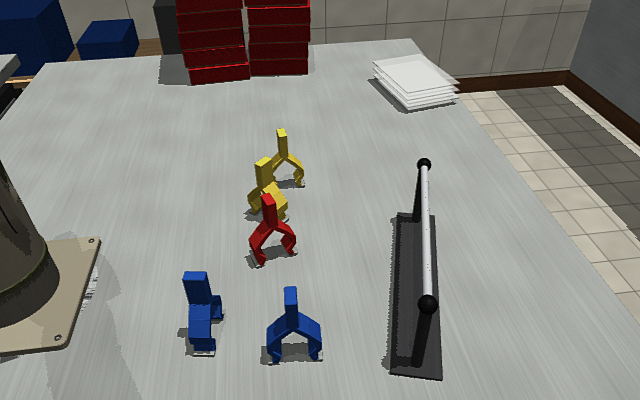

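Red candidates: the only red ring is at top (312,262) and side (272,230). The red boxes at side (245,40) and the red contents of the basket at top (630,210) aren't rings. Next is a close crop to check that, plus the rail's end balls.

```bash
python3 - <<'E'
from h import *
np.set_printoptions(precision=4,suppress=True)
T=cam('top');S=cam('side')
def crop(c,u,v):
    return cv2.resize(c['img'][v-32:v+32,u-25:u+25],None,fx=8,fy=8,interpolation=cv2.INTER_CUBIC)[:,:,::-1]
cv2.imwrite('pics/crop.png',np.hstack([crop(T,312,262),crop(S,272,230)]))
# balls: dark compact blobs; triangulate from top+side
def ball(c,u,v):
    g=c['img'].max(2)[v-9:v+10,u-9:u+10]; m=(g<28).astype(np.uint8); m=cv2.morphologyEx(m,cv2.MORPH_OPEN,cv2.getStructuringElement(2,(9,9)))
    y,x=np.nonzero(m); return x.mean()+u-9,y.mean()+v-9,m.sum()
def tri(a,b):
    A=[];y=[]
    for o,d in (a,b):
        d=d/np.linalg.norm(d);P=np.eye(3)-np.outer(d,d);A.append(P);y.append(P@o)
    return np.linalg.lstsq(np.vstack(A),np.hstack(y),rcond=None)[0]
E=[]
for t,s in [((276,99),(424,163)),((453,140),(428,303))]:
    a=ball(T,*t);b=ball(S,*s);p=tri(ray(T,*a[:2]),ray(S,*b[:2]));E.append(p);print(a,b,p,atz(T,*a[:2],.14))
E=np.array(E);d=E[0]-E[1];print('mid',E.mean(0),'len',np.linalg.norm(d),'yaw of rail y',np.arctan2(d[1],d[0]))
for n,c in (('top',T),('side',S)):
    i=c['img'].astype(int); m=(i[:,:,0]>60)&(i[:,:,1]<60)&(i[:,:,2]<60)
    print(n,m[200:320,240:340].sum())
E
```

```text
** On entry to DLASCL parameter number  4 had an illegal value
 ** On entry to DLASCL parameter number  4 had an illegal value<stdin>:10: RuntimeWarning: Mean of empty slice.
  ret = ret.dtype.type(ret / rcount)
Traceback (most recent call last):
numpy.linalg.LinAlgError: SVD did not converge in Linear Least Squares
```

View pics/crop.png

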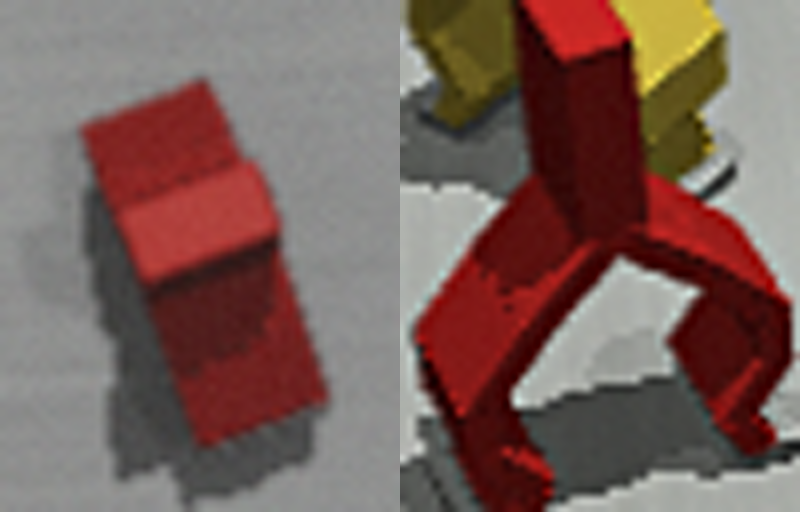

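The crop shows the red open ring standing upright. Its tag top face has corners at about (118,208), (248,165), (278,235) and (148,283) in the left half, so the choice holds. I'll convert those corners and fix the ball threshold.

```bash
python3 - <<'E'
from h import *
np.set_printoptions(precision=4,suppress=True)
T=cam('top');S=cam('side')
P=np.array([atz(T,287+x/8-.45,230+y/8-.45,.128) for x,y in [(118,208),(248,165),(278,235),(148,283)]])
m=P.mean(0);yv=P[1]-P[0]+P[2]-P[3];xv=P[0]-P[3]+P[1]-P[2]
print('red',m,'sizes y,x',np.linalg.norm(yv)/2,np.linalg.norm(xv)/2,'yaw x',np.degrees(np.arctan2(xv[1],xv[0])),'yaw y',np.degrees(np.arctan2(yv[1],yv[0])))
print('side proj of tag top centre',proj(S,[m[0],m[1],.128]), 'ring top-view corners ext', atz(T,287+205/8,230+80/8,.07),)
def ball(c,u,v):
    w=c['img'].max(2)[v-11:v+12,u-11:u+12]
    m=(w<60).astype(np.uint8); m=cv2.morphologyEx(m,cv2.MORPH_OPEN,cv2.getStructuringElement(2,(11,11)))
    y,x=np.nonzero(m); return x.mean()+u-11,y.mean()+v-11,m.sum()
def tri(a,b):
    A=[];y=[]
    for o,d in (a,b):
        d=d/np.linalg.norm(d);Q=np.eye(3)-np.outer(d,d);A.append(Q);y.append(Q@o)
    return np.linalg.lstsq(np.vstack(A),np.hstack(y),rcond=None)[0]
E=[]
for t,s in [((276,99),(424,163)),((453,140),(428,303))]:
    a=ball(T,*t);b=ball(S,*s);p=tri(ray(T,*a[:2]),ray(S,*b[:2]));E.append(p);print(a,b,p,atz(T,*a[:2],.14))
E=np.array(E);d=E[0]-E[1];print('mid',E.mean(0),'len',np.linalg.norm(d),'yaw rail y',np.degrees(np.arctan2(d[1],d[0])))
s=r.read_state();M=R.from_quat(s['eef_rot']).as_matrix();print(M,s['ee_pos'],s['time'])
E
```

```text
red [0.4239 0.028  0.128 ] sizes y,x 0.026877396913975043 0.015335850014461149 yaw x 19.95572464251475 yaw y -73.3977711299242
side proj of tag top centre [268.8804 197.7331] ring top-view corners ext [0.4593 0.0249 0.07  ]
 ** On entry to DLASCL parameter number  4 had an illegal value
 ** On entry to DLASCL parameter number  4 had an illegal value<stdin>:11: RuntimeWarning: Mean of empty slice.
  ret = ret.dtype.type(ret / rcount)
Traceback (most recent call last):
numpy.linalg.LinAlgError: SVD did not converge in Linear Least Squares
```

```bash
python3 - <<'E'
from h import *
np.set_printoptions(precision=4,suppress=True)
T=cam('top');S=cam('side')
a=atz(T,287+205/8,230+80/8,.05);b=atz(T,287+328/8,230+400/8,.05);d=a-b;print('body edge',np.linalg.norm(d),np.degrees(np.arctan2(d[1],d[0])))
print(*[c['img'].max(2)[v-8:v+9:4,u-8:u+9:4].tolist() for c,u,v in((T,276,99),(S,424,163))])
for z in (.13,.142):
    E=np.array([atz(T,276,99,z),atz(T,453,140,z)]);d=E[0]-E[1];print('top z',z,E,E.mean(0),np.linalg.norm(d),np.degrees(np.arctan2(d[1],d[0])))
    E=np.array([atz(S,424,163,z),atz(S,428,303,z)]);d=E[0]-E[1];print('side',E,E.mean(0),np.linalg.norm(d),np.degrees(np.arctan2(d[1],d[0])))
s=r.read_state();M=R.from_quat(s['eef_rot']).as_matrix();print(M,s['ee_pos'],s['time'])
E
```

```text
body edge 0.07345150382415237 18.328556776999605
[[147, 148, 127, 146, 147], [145, 31, 34, 26, 143], [109, 28, 33, 29, 181], [150, 24, 28, 36, 112], [148, 111, 31, 29, 145]] [[173, 175, 181, 181, 179], [176, 17, 14, 68, 180], [146, 11, 14, 13, 194], [196, 3, 218, 15, 185], [177, 17, 213, 182, 181]]
top z 0.13 [[ 0.6907  0.0753  0.13  ]
 [ 0.6054 -0.2131  0.13  ]] [ 0.6481 -0.0689  0.13  ] 0.3007652398633465 73.52110196574303
side [[ 0.6907  0.0795  0.13  ]
 [ 0.6044 -0.2108  0.13  ]] [ 0.6476 -0.0657  0.13  ] 0.3028339428606339 73.42897177018222
top z 0.142 [[ 0.6854  0.0745  0.142 ]
 [ 0.6014 -0.2095  0.142 ]] [ 0.6434 -0.0675  0.142 ] 0.29614015745567857 73.52110196574301
side [[ 0.684   0.0628  0.142 ]
 [ 0.5999 -0.22    0.142 ]] [ 0.6419 -0.0786  0.142 ] 0.2949861458365452 73.42897177018223
[[ 0.907   0.4212  0.0001]
 [ 0.4212 -0.907  -0.0001]
 [ 0.      0.0001 -1.    ]] [ 0.2633 -0.5669  0.2336] 0.8
```

```bash
python3 -m pendant '[[0,0,-0.035,0],[0,0,-0.03,0],[0.0248,-0.0295,0,0],[0.0248,-0.0295,0,0],[0.0248,-0.0295,0,0],[0.0248,-0.0295,0,0],[0.0248,-0.0295,0,0],[0.0248,-0.0295,0,0]]' 1
python3 -m pendant '[[0.0248,-0.0295,0,0],[0.0248,-0.0295,0,0],[0.0248,-0.0295,0,0],[0.0248,-0.0295,0,0],[0.0248,-0.0295,0,0],[0.0248,-0.0295,0,0],[0.0248,-0.0295,0,0],[0.0248,-0.0295,0,0]]'
python3 -m pendant '[[0.0248,-0.0295,0,0],[0.0248,-0.0295,0,0],[0,0,0,-0.12],[0,0,0,-0.12],[0,0,0,-0.12],[0,0,0,-0.12],[0,0,0,-0.12],[0,0,0,-0.12]]'
python3 -m pendant '[[0,0,0,-0.12],[0,0,0,-0.12],[0,0,0,-0.12],[0,0,0,-0.12],[0,0,0,-0.12],[0,0,0,-0.12],[0,0,0,-0.016],[0,0,0,0]]'
```

```text
time: 1.47
ee_pos: [0.3238, -0.3418, 0.2987]
eef_rot: [0.976, 0.216, 0.0, 0.0]
ft_force: [0.7, 0.0, 0.2]
width: 0.087
grip_force: 0.0
time: 2.13
ee_pos: [0.4043, -0.0441, 0.2989]
eef_rot: [0.976, 0.216, 0.0, 0.001]
ft_force: [1.1, -0.5, 0.3]
width: 0.087
grip_force: 0.0
time: 2.8
ee_pos: [0.4243, 0.0285, 0.2987]
eef_rot: [0.836, 0.548, 0.0, 0.0]
ft_force: [0.4, 0.1, -0.0]
width: 0.087
grip_force: 0.0
time: 3.47
ee_pos: [0.4243, 0.0284, 0.2986]
eef_rot: [0.586, 0.81, 0.0, 0.0]
ft_force: [0.2, -0.8, 0.1]
width: 0.0869
grip_force: 0.0
```

```bash
python3 - <<'E'
from h import *
c=cam('wrist','w1.png')
for z in (.11,.128): print(proj(c,[.424,.028,z]))
h=[[.424,.028,.128]]
yx=np.radians(18.3)
for a,b in [(1,1),(1,-1),(-1,-1),(-1,1)]:
    p=np.array([.424+a*.008*np.cos(yx)-b*.015*np.sin(yx),.028+a*.008*np.sin(yx)+b*.015*np.cos(yx),.128]);print(proj(c,p))
    
i=c['img'].astype(int);m=(i[:,:,0]>165)&(i[:,:,1]<90);print(m.sum())
E
```

```text
[317.40992693 182.6660022 ]
[317.39364293 186.45656546]
[325.3443802  171.81990263]
[325.23310636 200.70305022]
[309.6345966  200.74034083]
[309.36047087 171.85805824]
105
```

View pics/w1.png

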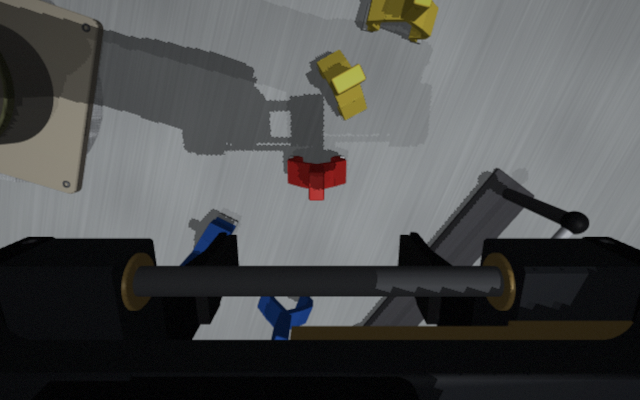

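The wrist view shows the red tag centred on column 317, with its near edge at row 200 (predicted 200.7). It is aligned, so I'll descend and grip.

```bash
python3 -m pendant '[[0,0,0.038,0],[0,0,0.038,0],[0,0,0.038,0],[0,0,0.038,0],[0,0,0.03,0],[0,0,0.0165,0],[0,0,0,0]]'
python3 -m pendant '[[0,0,0,0],[0,0,0,0],[0,0,0,0],[0,0,0,0],[0,0,0,0],[0,0,0,0],[0,0,0,0],[0,0,0,0]]' 0 35
```

```text
time: 4.1
ee_pos: [0.4219, 0.0282, 0.0969]
eef_rot: [0.587, 0.81, -0.001, -0.003]
ft_force: [0.0, 0.3, 0.7]
width: 0.0873
grip_force: 0.0
time: 4.77
ee_pos: [0.4244, 0.0283, 0.1002]
eef_rot: [0.585, 0.811, 0.0, 0.0]
ft_force: [-0.4, -0.7, -0.2]
width: 0.042
grip_force: 0.0
```

```bash
python3 -m pendant '[[0,0,0,0],[0,0,0,0],[0,0,0,0],[0,0,0,0],[0,0,0,0],[0,0,0,0],[0,0,0,0],[0,0,0,0]]'
```

```text
time: 5.43
ee_pos: [0.4243, 0.0284, 0.1]
eef_rot: [0.585, 0.811, -0.0, -0.0]
ft_force: [0.7, 0.4, -2.1]
width: 0.0158
grip_force: 35.0
```

```bash
python3 -m pendant '[[0,0,-0.02,0],[0,0,-0.035,0],[0,0,-0.035,0],[0,0,-0.035,0],[0,0,-0.035,0],[0,0,0,0.101],[0,0,0,0.101],[0,0,0,0.101]]'
python3 -m pendant '[[0,0,0,0.101],[0,0,0,0.101],[0,0,0,0.101],[-0.004,0.034,0,0],[-0.004,0.034,0,0],[-0.004,0.034,0,0],[-0.004,0.034,0,0],[-0.004,0.034,0,0]]'
python3 -m pendant '[[-0.004,0.034,0,0],[-0.004,0.028,0,0],[0,0.01,0,0],[0,0,0,0],[0,0,0,0]]'
python3 - <<'E'
from h import *
S=cam('side','s2.png');s=r.read_state();print(s['ee_pos'],R.from_quat(s['eef_rot']).as_matrix()[:,1],s['time'],s['width'])
E
```

```text
time: 6.1
ee_pos: [0.4246, 0.0284, 0.2606]
eef_rot: [0.703, 0.711, 0.0, 0.001]
ft_force: [-0.2, 0.1, -1.6]
width: 0.0158
grip_force: 35.0
time: 6.77
ee_pos: [0.5832, -0.0398, 0.2595]
eef_rot: [0.801, 0.599, -0.0, 0.0]
ft_force: [-0.8, -0.3, -0.6]
width: 0.0153
grip_force: 35.0
time: 7.18
ee_pos: [0.6484, -0.0664, 0.2593]
eef_rot: [0.801, 0.599, -0.0, -0.001]
ft_force: [0.5, 0.5, -1.4]
width: 0.0157
grip_force: 35.0
[ 0.64809974 -0.06602433  0.25982547] [ 9.59585888e-01 -2.81414843e-01 -7.80805586e-04] 7.2333 0.015543971177405795
```

View pics/s2.png

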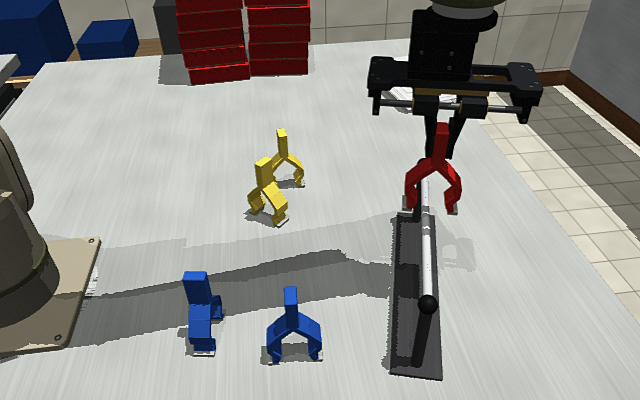

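The side view shows the red ring upright over the rod, with its feet at about (407,205) and (452,208) straddling the rod at column 426. Lowering it now.

```bash
python3 -m pendant '[[0,0,0.015,0],[0,0,0.015,0],[0,0,0.015,0],[0,0,0.015,0],[0,0,0,0]]'
python3 -m pendant '[[0,0,0.01,0],[0,0,0.01,0],[0,0,0.007,0],[0,0,0.004,0],[0,0,0,0],[0,0,0,0]]'
python3 - <<'E'
from h import *
S=cam('side')
cv2.imwrite('pics/s3.png',cv2.resize(S['img'][90:330,340:520],None,fx=2.5,fy=2.5)[:,:,::-1])
print(r.read_state()['ft_force'], proj(S,[.648,-.066,.13]))
E
```

```text
time: 7.65
ee_pos: [0.6464, -0.0664, 0.1976]
eef_rot: [0.8, 0.599, -0.002, -0.001]
ft_force: [0.7, 0.3, -1.4]
width: 0.0159
grip_force: 35.0
time: 8.15
ee_pos: [0.6486, -0.0667, 0.1691]
eef_rot: [0.801, 0.599, 0.0, -0.0]
ft_force: [-0.1, 0.0, -1.0]
width: 0.0153
grip_force: 35.0
[-0.52859895 -0.33885536 -0.10195087] [426.03416907 221.39492517]
```

View pics/s3.png

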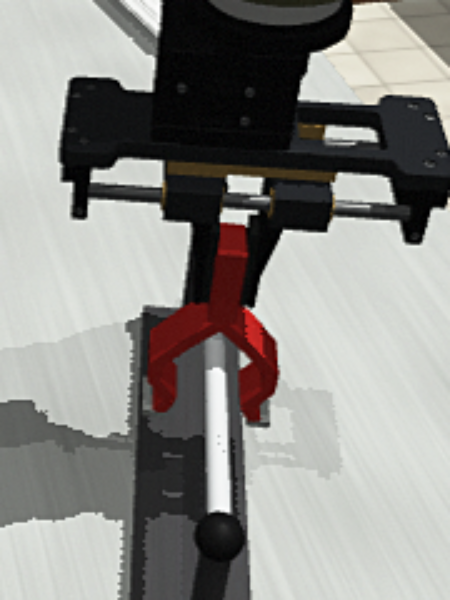

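The crop shows the rod inside the ring, just under the apex at crop (215,335). I'll lower the last few millimetres until contact.

```bash
python3 -m pendant '[[0,0,0.001,0],[0,0,0.001,0],[0,0,0,0],[0,0,0,0]]'; python3 -m pendant '[[0,0,0.001,0],[0,0,0,0],[0,0,0,0]]'
```

```text
time: 8.53
ee_pos: [0.6487, -0.0668, 0.1671]
eef_rot: [0.801, 0.599, 0.0, 0.0]
ft_force: [-0.0, 0.6, -0.9]
width: 0.0154
grip_force: 35.0
time: 8.78
ee_pos: [0.6487, -0.0667, 0.1667]
eef_rot: [0.801, 0.599, 0.0, 0.0]
ft_force: [-3.2, 0.5, 4.6]
width: 0.0158
grip_force: 35.0
```

Contact: the rod now carries the ring. Releasing with only a small opening so the ring isn't disturbed, then withdrawing upward.

```bash
python3 -m pendant '[[0,0,0,0],[0,0,0,0],[0,0,0,0],[0,0,0,0],[0,0,0,0],[0,0,0,0],[0,0,0,0],[0,0,0,0]]' 0.6
python3 -m pendant '[[0,0,0,0],[0,0,0,0],[0,0,0,0],[0,0,0,0],[0,0,-0.01,0],[0,0,-0.02,0],[0,0,-0.03,0],[0,0,-0.03,0]]'
python3 -m pendant '[[0,0,-0.03,0],[0,0,-0.03,0],[0,0,0,0],[0,0,0,0],[0,0,0,0],[0,0,0,0],[0,0,0,0],[0,0,0,0]]'
python3 - <<'E'
from h import *
S=cam('side','s4.png');print(r.read_state()['ft_force'],proj(S,[.648,-.066,.194]))
E
```

```text
time: 9.45
ee_pos: [0.6486, -0.0667, 0.166]
eef_rot: [0.801, 0.599, 0.0, 0.0]
ft_force: [0.5, -0.4, 0.2]
width: 0.0513
grip_force: 0.0
time: 10.12
ee_pos: [0.6482, -0.0668, 0.2574]
eef_rot: [0.801, 0.599, -0.0, -0.0]
ft_force: [0.8, -0.2, 0.7]
width: 0.0523
grip_force: 0.0
time: 10.78
ee_pos: [0.6483, -0.0669, 0.3151]
eef_rot: [0.801, 0.599, -0.001, -0.0]
ft_force: [0.2, 0.5, -0.3]
width: 0.0524
grip_force: 0.0
[-0.00244774  0.56093846 -0.28405922] [431.75215399 186.35732759]
```

View pics/s4.png

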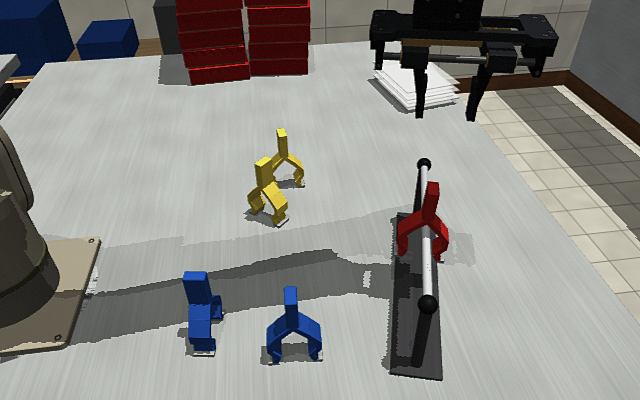

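The ring hangs on the rod with its tag top at (432,186), exactly where predicted. The gripper is clear and the yellow and blue rings haven't moved.

```bash
python3 -c "
from bench import r
print(r.close_job())"
```

```text
the job is handed in; nothing more can be done
None
```

The red ring hangs tag up on the rail between the two posts, released and clear of the gripper; the yellow and blue rings stand untouched, and the job is handed in (no verdict was returned).

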